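# Close the food tub and slide it home under the shelf riser

### The job

Put the food tub away: its blue lid is only resting on the rim, so press it down until it is fully seated, then push the tub along the table and slide it, long side first, in under the low wooden shelf riser until it stops square against the rail at the back. Do all of it by pressing and pushing with the fingers: the tub stays flat on the table and is not picked up or tipped. Leave the jars on the riser and everything else around standing where they are.

Things in the scene. Friction and masses are not known exactly. Their poses are not given: they have to be found in the camera images.
- tub: Clear food tub with blue lid, loose, 0.25 kg, 62 mm high when closed. Widest at the lid: 119 (x) by 189 (y) mm, rounded corners; walls 114 by 186 mm. The lid's skirt spans heights 53 to 62 mm when seated (higher by the lid joint's value when up). Origin: centre of the underside; long side along y, z up. Starts with its x axis within 20 degrees of world x.
- tub_lid (a joint): Height of the blue lid above its seat in m: 0 = fully seated, 0.006 to 0.009 at the start. The lid stays level and slides straight down when pressed anywhere on its top; it is snug (about 3 N) and stays where it is left. The lid's top is 62 mm plus this value above the table.
- riser: Low shelf riser of light wood, fixed to the table, open to the robot's side (its -x). Origin: on the table under the centre of the top board; +x is the way in, y its width. Top board 122 (x) by 247 (y) mm, 66 to 80 mm high: a closed tub fits under, one with its lid up does not. Side panels 13 mm thick, rounded noses at x = -0.055, opening 209 mm wide between them.
- riser_stop (a point): Middle of the front face of the rail under the riser's board at its back (rail 30 to 66 mm high), axes as the riser's: riser frame x = 0.047, y = 0, z = 0.057. The tub's lid edge meets it when home; the tub's origin is then 60 mm in front of it (riser x = -0.013), axes in line, and the lid stands 12 mm proud of the board's front edge (riser x = -0.061).
- dark_spice: Spice jar with black lid and a black label with a green picture, 41 mm wide, 105 mm high, standing on the back half of the riser's top board; origin centre of the underside. Bystander.
- red_spice: Spice jar with dark brown lid and a dark blue label with a red picture, 41 mm wide, 105 mm high, standing on the back half of the riser's top board; origin centre of the underside. Bystander.
- corked_jar: Small white jar with cork, 43 mm wide, 75 mm high, standing on the back half of the riser's top board; origin centre of the underside. Bystander.
- timer: White wind-up kitchen timer, 67 mm wide, 61 mm high, left of the work; origin centre of the underside. Bystander.
- salt: Salt shaker, 44 mm wide, 90 mm high, left of the work; origin centre of the underside. Bystander.
- garlic: Garlic bulb, 60 mm wide and high, right of the work; origin centre of the underside. Bystander.
- tomatoes: Tomato tin, 75 mm wide, 58 mm high, right of the work; origin centre of the underside. Bystander.

How it is judged:
By the outcome, as a careful person would: the job done as asked, in the order asked, and still so for the second after the job is handed in, with the robot touching nothing.
It also fails if it takes over 72 s, if anything falls off the work surface, if the arm or the gripper's body presses on something with over 40 N, if the wrist force passes 120 N, or if a joint passes its speed limit or range.

### The arm

A 7-joint arm with a two-finger parallel gripper is mounted at the origin on a cart in front of the work surface, level with it; the furniture and walls round the work are solid. World frame = base frame: x ahead of the robot, y to its left, z up, the work surface at z = 0. Lengths are in m, angles in rad, forces in N, time in s.
With the tool pointing down it reaches from about 0.35 to 0.9 m from the base axis. Payload 8.1 kg.
Tool frame: the origin (TCP) lies midway between the tips of the shut fingers; the grasp point (between the pads) lies 19 mm behind it; z points along the fingers, y is the line along which they close (so a half turn about z gives the same grasp; the last joint's range is limited). The gripper opens to 92 mm and grips with 3 to 60 N. Pads are 19 mm wide; open, the fingers measure 130 mm over their backs; the gripper's body (75 mm by 190 mm) begins 47 mm behind the grasp point.
Start: joints at [1.062, 0.434, 0.025, 1.573, -0.012, 1.134, -0.075], TCP at [0.247, -0.574, 0.227] pointing down, gripper open.
Joint ranges: [-2.62, 2.62], [-0.44, 2.09], [-1.27, 1.32], [0.08, 2.57], [-1.32, 4.46], [0.12, 2], [-2.74, 2.74]. Speed limits (rad/s): [2.22, 2.22, 3.01, 3.01, 3.14, 3.14, 3.14].

### API

Orientations are given as a rotation vector (axis times angle).
In Python, from cell import arm gives the robot as it stands.
- The arm moves only by the tool carry_out, never from a script. Its arguments are lists of equal length, an entry for each row: "claw": the finger opening in cm, from 0 to 9.18; "delta_pos": the shift along the tool's x, y, z in cm, a list of three; "angular": the turn, a rotation vector about the tool's x, y, z in rad, a list of three. In form: {"claw": [claw, ...], "delta_pos": [[dx, dy, dz], ...], "angular": [[ax, ay, az], ...]}. A call has 1 to 20 rows; each row shifts and turns the commanded pose from where the row before left it, along the tool's axes as they then stand; what a row does not reach is not made up. A row lasts 1/10 s, in which the tool goes at most 50 mm and 8.59 degrees, less where a joint would pass 70% of its speed; a pose out of reach is approached as far as the arm can. A call with a gripper value outside its range is refused whole. The fingers move at their own pace and stop on an object; "force" is the grip in N (left out, the last holds). Time passes only in rows, so rows that do not move let the fingers close. It gives the time, the measured TCP pose, the force, the opening and the grip force at its end, in the units of the state.
- arm.observe(): the state, without advancing time (a new reading comes with each control period).
- arm.get_image(name): name is "scene" or "top"; returns a dict with "frame" (480x640x3 uint8, red, green, blue), "mtx" (3x3 intrinsics, pixels), "dist" ([k1, k2, p1, p2, k3] as OpenCV has them; the pictures are not rectified), "T" (4x4, takes a point from camera to world coordinates). Camera axes: x right, y down, z forward; pixel columns grow to the right and rows downward; lengths in m; the calibration is good to about 2 mm. A picture is of the moment at which its call begins. There is no depth.
- arm.sign_off(): hands the job in; it is judged then, once.
Trained networks look in a picture, given as the dict that the camera call returned (one of the last four; its "shot" number tells which), for a name from the list of things; names that differ only in an ending like _2 or _b are one class to them, and where a whole thing is asked for, a point or a joint stands for the part that bears it (a point fixed in the world has none). Each returns a list of dicts, best first, with "conf" (0 to 1); they miss things now and then, are a little off and sometimes report something else, mostly with a low value. They report only what shows in the picture. A call takes as long as a camera call.
- arm.look_for(label, picture): "centre" ([column, row] as shares, 0 to 1, of the picture: columns of its width, rows of its height, amid what is visible of it).
- arm.trace(label, picture): "region" (480x640 bool, what is visible of it) and "centre" ([column, row] as shares, 0 to 1, of the picture: columns of its width, rows of its height, amid what is visible of it).
- arm.place_of(label, picture): "centre" ([column, row] as shares, 0 to 1, of the picture: columns of its width, rows of its height: a listed point, or the origin of a listed thing).
The state is a dict: "clock": time; "joints": joint angles; "dq": joint speeds; "joint_efforts": joint torques, N m; "position": TCP position; "ee_rot": TCP orientation; "force": force on the tool from outside, world axes, zero at the start; "ft_torque": the same for the moment, N m; "width": opening from 0.0 (shut) to 1.0 (fully open); "gripper_force": force on a finger pad.
Only numpy, scipy, OpenCV 4.12 (cv2) and the standard library are available. Lean on these libraries where they do the work, as an engineer would, in place of code of your own. Each camera call takes 0.05 s, during which the arm holds its last target. There are 200 camera calls.

## Working session

There is one attempt and no reset: what is moved stays moved. The work goes in short steps, Python scripts to look and compute and a tool call to move; the robot and the scene stay as the last step left them, time stands still between calls to the robot, and variables do not carry over. Pictures are saved under pics/ and viewed, at most 10 in all, crops included, and the job is handed in when it is done.

Besides the shell and the picture viewer there is one more tool, called after "Call:" by a JSON object that holds its "op" and its "data", one argument or row to a line. carry_out: Moves the arm, as the interface text tells. Its arguments: {"type":"object","properties":{"claw":{"type":"array","items":{"type":"number"}},"delta_pos":{"type":"array","items":{"type":"array","items":{"type":"number"}}},"angular":{"type":"array","items":{"type":"array","items":{"type":"number"}}},"force":{"type":"number"}},"required":["claw","delta_pos","angular"]}

```bash
mkdir -p pics; ls
cat > h.py <<'E'
import numpy as np, cv2
from cell import arm
from scipy.spatial.transform import Rotation as R
def ray(p,uv):
    q=cv2.undistortPoints(np.array([[uv]],float),p["mtx"],np.array(p["dist"],float))[0,0]
    T=np.array(p["T"]); d=T[:3,:3]@np.array([q[0],q[1],1]); return T[:3,3],d
def at(p,uv,z):
    o,d=ray(p,uv); return o+d*(z-o[2])/d[2]
def px(c): return [c[0]*640,c[1]*480]
def proj(p,X):
    T=np.linalg.inv(np.array(p["T"])); X=np.atleast_2d(X)@T[:3,:3].T+T[:3,3]
    return cv2.projectPoints(X,np.zeros(3),np.zeros(3),p["mtx"],np.array(p["dist"],float))[0][:,0]
def save(p,n): cv2.imwrite("pics/"+n,cv2.cvtColor(p["frame"],cv2.COLOR_RGB2BGR))
E
python3 - <<'E'
from h import *
s=arm.observe();print({k:np.round(s[k],3) for k in s})
for n in("top","scene"):
    p=arm.get_image(n);save(p,n+"0.png");print(n,np.round(p["T"],3).tolist())
    for l,z in [("tub",0),("tub_lid",.069),("riser",0),("riser_stop",.057),("dark_spice",.08),("red_spice",.08),("corked_jar",.08),("timer",0),("salt",0),("garlic",0),("tomatoes",0)]:
        r=arm.place_of(l,p)
        print(l,[(round(x["conf"],2),np.round(px(x["centre"])).tolist(),np.round(at(p,px(x["centre"]),z),3).tolist()) for x in r[:2]])
E
```

```text
pics
{'clock': np.float64(0.0), 'joints': array([ 1.062,  0.435,  0.025,  1.574, -0.012,  1.134, -0.075]), 'dq': array([ 0.001, -0.001, -0.001, -0.   , -0.   , -0.   ,  0.   ]), 'joint_efforts': array([ 0.0000e+00, -6.6786e+01,  9.8500e-01, -3.1446e+01, -6.1000e-02,
        4.3000e-02,  0.0000e+00]), 'position': array([ 0.246, -0.574,  0.226]), 'ee_rot': array([-3.076e+00, -6.330e-01,  1.000e-03]), 'force': array([-0.085, -0.872, -0.836]), 'ft_torque': array([-0.017, -0.086, -0.02 ]), 'gripper_force': np.float64(0.0), 'width': np.float64(0.998)}
top [[0.023, -0.983, 0.184, 0.423], [-1.0, -0.021, 0.013, -0.017], [-0.008, -0.184, -0.983, 1.287], [0.0, 0.0, 0.0, 1.0]]
tub [(0.68, [346.0, 289.0], [0.535, -0.068, 0.0])]Traceback (most recent call last):
  File "<stdin>", line 6, in <module>
ValueError: it knows: corked_jar, dark_spice, garlic, red_spice, riser, riser_stop, salt, timer, tomatoes, tub
```

Run:
```python
from h import *
for n in("top","scene"):
    p=arm.get_image(n);save(p,n+"0.png");print(n,np.round(p["T"],3).tolist())
    for l,z in [("tub",0),("riser",0),("riser_stop",.057),("dark_spice",.08),("red_spice",.08),("corked_jar",.08),("timer",0),("salt",0),("garlic",0),("tomatoes",0)]:
        r=arm.place_of(l,p)
        print(l,[(round(x["conf"],2),np.round(px(x["centre"])).tolist(),np.round(at(p,px(x["centre"]),z),3).tolist()) for x in r[:2]])
    r=arm.trace("tub",p)
    if r:
        c=max(cv2.findContours(r[0]["region"].astype(np.uint8),0,1)[0],key=cv2.contourArea)[:,0]
        if n=="top":
            w=np.array([at(p,u,.067)[:2] for u in c.astype(float)])
            print("tubrect",cv2.minAreaRect(w.astype(np.float32)*1000))
```

```text
top [[0.023, -0.983, 0.184, 0.423], [-1.0, -0.021, 0.013, -0.017], [-0.008, -0.184, -0.983, 1.287], [0.0, 0.0, 0.0, 1.0]]
tub [(0.95, [345.0, 287.0], [0.539, -0.066, 0.0])]
riser [(0.72, [333.0, 199.0], [0.782, -0.029, 0.0]), (0.63, [311.0, 213.0], [0.742, 0.032, 0.0])]
riser_stop [(0.61, [312.0, 193.0], [0.782, 0.028, 0.057])]
dark_spice [(0.96, [280.0, 194.0], [0.772, 0.111, 0.08])]
red_spice [(0.74, [302.0, 197.0], [0.763, 0.052, 0.08])]
corked_jar [(0.79, [336.0, 198.0], [0.764, -0.035, 0.08])]
timer [(0.82, [175.0, 262.0], [0.598, 0.398, 0.0])]
salt [(0.81, [182.0, 234.0], [0.674, 0.385, 0.0])]
garlic [(0.55, [481.0, 277.0], [0.573, -0.43, 0.0])]
tomatoes [(0.7, [469.0, 235.0], [0.69, -0.403, 0.0])]
tubrect ((533.8839111328125, -70.88966369628906), (120.62724304199219, 193.08767700195312), 12.658530235290527)
scene [[-0.869, -0.302, 0.392, 0.095], [-0.495, 0.525, -0.693, 0.955], [0.004, -0.796, -0.606, 0.929], [0.0, 0.0, 0.0, 1.0]]
tub [(0.78, [366.0, 275.0], [0.529, -0.068, 0.0]), (0.64, [253.0, 246.0], [0.828, -0.028, 0.0])]
riser [(0.57, [268.0, 272.0], [0.739, 0.039, 0.0])]
riser_stop [(0.69, [257.0, 245.0], [0.777, 0.026, 0.057])]
dark_spice [(0.66, [234.0, 259.0], [0.775, 0.118, 0.08])]
red_spice [(0.82, [256.0, 247.0], [0.756, 0.058, 0.08])]
corked_jar [(0.74, [278.0, 226.0], [0.758, -0.042, 0.08])]
timer [(0.87, [230.0, 395.0], [0.6, 0.389, 0.0])]
salt [(0.71, [200.0, 379.0], [0.673, 0.386, 0.0])]
garlic [(0.74, [407.0, 202.0], [0.568, -0.418, 0.0])]
tomatoes [(0.96, [369.0, 193.0], [0.678, -0.403, 0.0])]
```

View pics/top0.png

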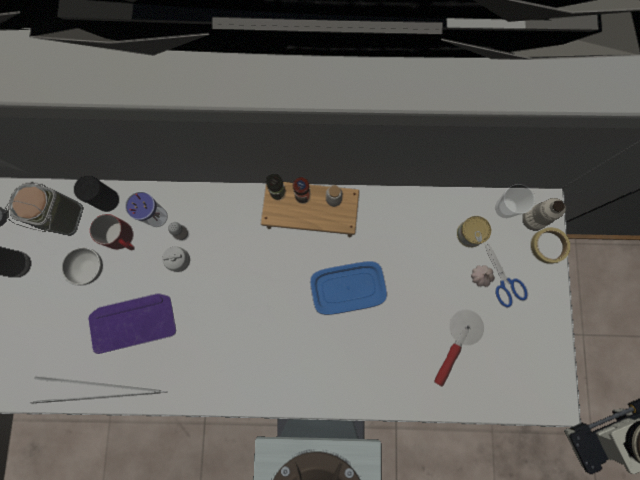

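View pics/scene0.png

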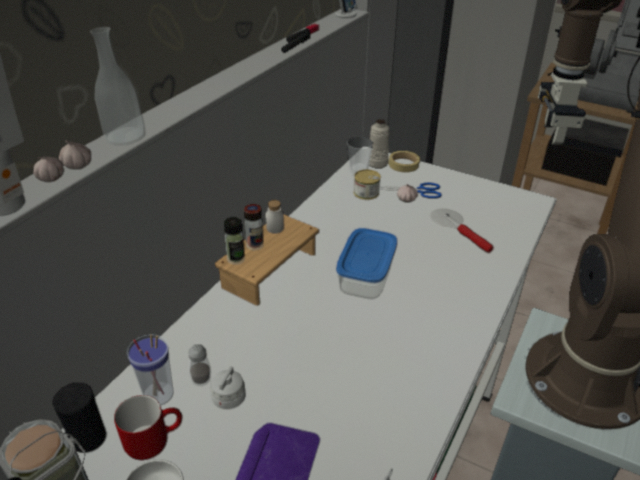

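The top view shows the blue tub lid centred at about (348,288), yawed about +12.7°. The riser board spans about (262,185) to (358,235) with three jars at its back edge, yawed slightly negative. Both views agree, and the space between tub and riser is clear. Next I'll refine both poses with a silhouette fit.

```bash
cat > fit.py <<'E'
from h import *
from scipy.optimize import minimize
def box(x0,x1,y0,y1,z0,z1): return np.array([[x,y,z] for x in(x0,x1) for y in(y0,y1) for z in(z0,z1)])
def rr(a,b,z0,z1,r=.025):
    t=np.linspace(0,np.pi/2,6); o=[]
    for k,(sx,sy) in enumerate([(1,1),(-1,1),(-1,-1),(1,-1)]):
        for u in t+k*np.pi/2: o.append([sx*(a-r)+r*np.cos(u),sy*(b-r)+r*np.sin(u)])
    o=np.array(o); return np.vstack([np.c_[o,np.full(len(o),z)] for z in(z0,z1)])
RIS=[box(-.061,.061,-.1235,.1235,.066,.08),box(-.055,.06,.1045,.1175,0,.066),box(-.055,.06,-.1175,-.1045,0,.066)]
def tubparts(h): return [rr(.055,.091,0,.053),rr(.0595,.0945,.053+h,.062+h)]
def render(p,parts,q):
    m=np.zeros((480*4,640*4),np.uint8); c,s=np.cos(q[2]),np.sin(q[2]); M=np.array([[c,-s,0],[s,c,0],[0,0,1]])
    for P in parts:
        uv=proj(p,P@M.T+[q[0],q[1],0]); uv=(uv+.5)*4-.5
        cv2.fillConvexPoly(m,cv2.convexHull(np.round(uv*16).astype(np.int32)),255,shift=4)
    return cv2.resize(m,(640,480),interpolation=cv2.INTER_AREA)/255.
def masks(label,pics,ign=()):
    o=[]
    for p in pics:
        r=arm.trace(label,p)
        if not r: print("no",label);continue
        I=np.zeros((480,640),bool)
        for l in ign:
            for t in arm.trace(l,p)[:1]: I|=cv2.dilate(t["region"].astype(np.uint8),np.ones((3,3)))>0
        o.append((p,r[0]["region"],~I,r[0]["conf"]))
    return o
def fit(ms,parts,q0,steps):
    def cost(q):
        P=parts(q[3]) if callable(parts) else parts
        return sum((np.abs(render(p,P,q)-m)*v).sum() for p,m,v,_ in ms)
    q0=np.array(q0,float)
    for k in range(2):
        S=np.vstack([q0]+[q0+np.eye(len(q0))[i]*steps[i] for i in range(len(q0))])
        r=minimize(cost,q0,method="Nelder-Mead",options=dict(initial_simplex=S,xatol=1e-4,fatol=.3,maxiter=150)); q0=r.x
    return r.x,r.fun,[int(m.sum()) for _,m,_,_ in ms]
E
python3 - <<'E'
from fit import *
P=[arm.get_image("top"),arm.get_image("scene")]
J=["dark_spice","red_spice","corked_jar"]
for s in ([0],[1],[0,1]):
    ps=[P[i] for i in s]
    print(s,"tub",fit(masks("tub",ps),tubparts,[.534,-.07,.22,.007],[.01,.01,.08,.003]))
    print(s,"riser",fit(masks("riser",ps,J),RIS,[.74,.033,-.08],[.01,.01,.06]))
E
```

```text
[0] tub (array([ 0.53465663, -0.07067031,  0.21028791, -0.01131849]), np.float64(102.36470588235294), [3324])
[0] riser (array([ 0.74135793,  0.03237778, -0.07886099]), np.float64(133.0705882352941), [3386])
[1] tub (array([ 0.53381628, -0.07966122,  0.21363085, -0.00587444]), np.float64(147.1098039215686), [3295])
[1] riser (array([ 0.7380891 ,  0.03236067, -0.08254294]), np.float64(196.41568627450982), [3699])
[0, 1] tub (array([ 0.53330461, -0.07210939,  0.20942287, -0.00105992]), np.float64(396.4470588235294), [3324, 3295])
[0, 1] riser (array([ 0.73973578,  0.03220964, -0.08288063]), np.float64(363.9450980392157), [3386, 3699])
```

```bash
cat > go.py <<'E'
from h import *
import sys
# usage: x y z yaw_deg : turn first, then translate with that yaw
x,y,z,w=map(float,sys.argv[1:5]); s=arm.observe(); M=R.from_rotvec(s["ee_rot"]).as_matrix()
now=np.arctan2(M[1,0],M[0,0]); D=np.radians(w)-now; Z=R.from_euler("z",D).as_matrix()@M
# include tilt correction for info
print("pos",np.round(s["position"],4),"yaw",round(np.degrees(now),2),"tilt",np.round(M[:2,2],4),"F",np.round(s["force"],1),"t",round(float(s["clock"]),2))
print("turn tool z",round(-D,4),"| delta cm (after turn)",np.round(Z.T@(np.array([x,y,z])-s["position"])*100,2))
E
python3 go.py .534 -.071 .11 85.4
```

```text
pos [ 0.2467 -0.5743  0.2267] yaw 23.25 tilt [ 0. -0.] F [ 0.1 -0.8  1.2] t 2.4
turn tool z -1.0848 | delta cm (after turn) [52.47 24.6  11.67]
```

Call:
{"op": "carry_out", "data": {
  "claw": [0,0,0,0,0,0,0,0,0,0,0,0,0,0,0,0,0,0,0,0],
  "delta_pos": [
    [0,0,0],
    [0,0,0],
    [0,0,0],
    [0,0,0],
    [0,0,0],
    [0,0,0],
    [0,0,0],
    [0,0,0],
    [3.5,1.64,0],
    [3.5,1.64,0],
    [3.5,1.64,0],
    [3.5,1.64,0],
    [3.5,1.64,0],
    [3.5,1.64,0],
    [3.5,1.64,0],
    [3.5,1.64,0],
    [3.5,1.64,0],
    [3.5,1.64,0],
    [3.5,1.64,0],
    [3.5,1.64,0]
  ],
  "angular": [
    [0,0,-0.1356],
    [0,0,-0.1356],
    [0,0,-0.1356],
    [0,0,-0.1356],
    [0,0,-0.1356],
    [0,0,-0.1356],
    [0,0,-0.1356],
    [0,0,-0.1356],
    [0,0,0],
    [0,0,0],
    [0,0,0],
    [0,0,0],
    [0,0,0],
    [0,0,0],
    [0,0,0],
    [0,0,0],
    [0,0,0],
    [0,0,0],
    [0,0,0],
    [0,0,0]
  ]
}}

```text
clock: 4.4
position: [0.4772, -0.1701, 0.227]
ee_rot: [2.309, 2.13, 0.0]
force: [1.1, -0.5, -0.7]
width: 0.001
gripper_force: 0.0
```

```bash
python3 go.py .534 -.071 .08 85.4
```

```text
pos [ 0.4772 -0.1701  0.227 ] yaw 85.38 tilt [ 0.0006 -0.0004] F [ 1.1 -0.5 -0.7] t 4.4
turn tool z -0.0003 | delta cm (after turn) [10.34  4.86 14.7 ]
```

Call:
{"op": "carry_out", "data": {
  "claw": [0,0,0,0,0,0,0,0,0,0,0,0],
  "delta_pos": [
    [3.5,1.6,0],
    [3.5,1.6,0],
    [3.4,1.6,0],
    [0,0,4],
    [0,0,4],
    [0,0,4],
    [0,0,2.7],
    [0,0,0.5],
    [0,0,0.5],
    [0,0,0.5],
    [0,0,0.3],
    [0,0,0]
  ],
  "angular": [
    [0,0,0],
    [0,0,0],
    [0,0,0],
    [0,0,0],
    [0,0,0],
    [0,0,0],
    [0,0,0],
    [0,0,0],
    [0,0,0],
    [0,0,0],
    [0,0,0],
    [0,0,0]
  ]
}}

```text
clock: 5.6
position: [0.5335, -0.0716, 0.0625]
ee_rot: [2.308, 2.13, 0.002]
force: [-0.1, 0.4, -0.2]
width: 0.005
gripper_force: 0.0
```

Call:
{"op": "carry_out", "data": {
  "claw": [0,0,0,0,0],
  "delta_pos": [
    [0,0,0.1],
    [0,0,0.1],
    [0,0,0.1],
    [0,0,0.1],
    [0,0,0]
  ],
  "angular": [
    [0,0,0],
    [0,0,0],
    [0,0,0],
    [0,0,0],
    [0,0,0]
  ]
}}

```text
clock: 6.1
position: [0.5337, -0.0717, 0.0618]
ee_rot: [2.306, 2.128, 0.001]
force: [-14.3, 0.4, 45.6]
width: 0.004
gripper_force: 23.1
```

Call:
{"op": "carry_out", "data": {
  "claw": [0,0,0,4,4,4,4,4,4,4,4,4,4],
  "delta_pos": [
    [0,0,-0.4],
    [0,0,-2.5],
    [0,0,-2.5],
    [-3.5,0,0],
    [-3.5,0,0],
    [-3.5,0,0],
    [-3,2.5,0],
    [0,0,3],
    [0,0,3],
    [0,0,2.3],
    [0,0,0],
    [0,0,0],
    [0,0,0]
  ],
  "angular": [
    [0,0,0],
    [0,0,0],
    [0,0,0],
    [0,0,0],
    [0,0,0],
    [0,0,0],
    [0,0,0],
    [0,0,0],
    [0,0,0],
    [0,0,0],
    [0,0,0],
    [0,0,0],
    [0,0,0]
  ]
}}

```text
clock: 7.4
position: [0.548, -0.2084, 0.0303]
ee_rot: [2.307, 2.129, 0.002]
force: [0.2, -0.1, 0.3]
width: 0.437
gripper_force: 0.0
```

```bash
python3 go.py .56 -.12 .03 85.4
python3 - <<'E'
from fit import *
P=[arm.get_image("top"),arm.get_image("scene")];save(P[1],"s1.png")
print(fit(masks("tub",P),tubparts(0),[.534,-.07,.21],[.01,.01,.08]))
E
```

```text
pos [ 0.548  -0.2084  0.0303] yaw 85.4 tilt [ 0.0024 -0.0008] F [ 0.2 -0.1  0.3] t 7.4
turn tool z 0.0 | delta cm (after turn) [8.91 0.49 0.03]
(array([ 0.53233642, -0.07082498,  0.20366125]), np.float64(526.756862745098), [3273, 3166])
```

View pics/s1.png

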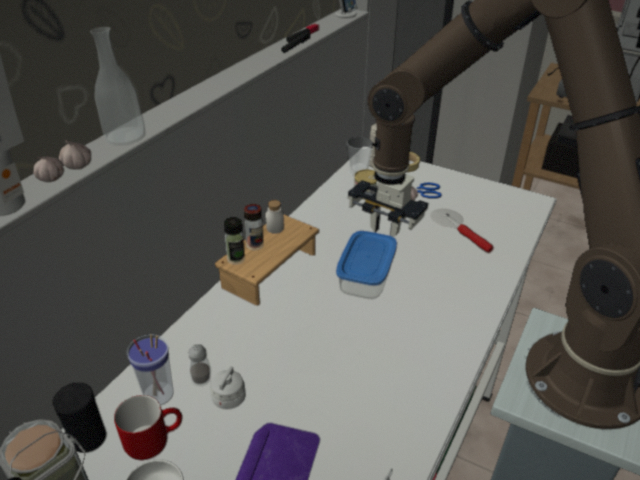

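The lid at (367,257) sits lower, and the tub is where it was. The open fingers stand just off its far (−y) end at about (385,225). Next is the sideways push.

Call:
{"op": "carry_out", "data": {
  "claw": [4,4,4,4,4,4,4,4,4,4,4,4,4,4],
  "delta_pos": [
    [1,0,0],
    [1,0,0],
    [1,0,0],
    [1,0,0],
    [1,0,0],
    [1,0,0],
    [1,0,0],
    [1,0,0],
    [1,0,0],
    [1,0,0],
    [1,0,0],
    [1,0,0],
    [0.5,0,0],
    [0,0,0]
  ],
  "angular": [
    [0,0,0],
    [0,0,0],
    [0,0,0],
    [0,0,0],
    [0,0,0],
    [0,0,0],
    [0,0,0],
    [0,0,0],
    [0,0,0],
    [0,0,0],
    [0,0,0],
    [0,0,0],
    [0,0,0],
    [0,0,0]
  ]
}}

```text
clock: 9.0
position: [0.557, -0.0822, 0.0287]
ee_rot: [-2.307, -2.132, -0.001]
force: [0.2, -0.6, -0.1]
width: 0.438
gripper_force: 0.0
```

```bash
python3 go.py .56 -.06 .03 85.4
python3 - <<'E'
from fit import *
P=[arm.get_image("top"),arm.get_image("scene")];save(P[0],"t2.png")
for ps in ([P[0]],[P[1]],P): print(fit(masks("tub",ps),tubparts(0),[.54,.03,.1],[.01,.01,.08]))
E
```

```text
pos [ 0.557  -0.0822  0.0287] yaw 85.48 tilt [0.0002 0.0007] F [ 0.2 -0.6 -0.1] t 9.0
turn tool z 0.0014 | delta cm (after turn) [ 2.23  0.12 -0.13]
no tub
(array([0.54, 0.03, 0.1 ]), np.float64(0.0), [])
(array([0.54329766, 0.02142822, 0.200925  ]), np.float64(406.5647058823529), [3568])
no tub
(array([0.54329766, 0.02142822, 0.200925  ]), np.float64(406.5647058823529), [3568])
```

View pics/t2.png

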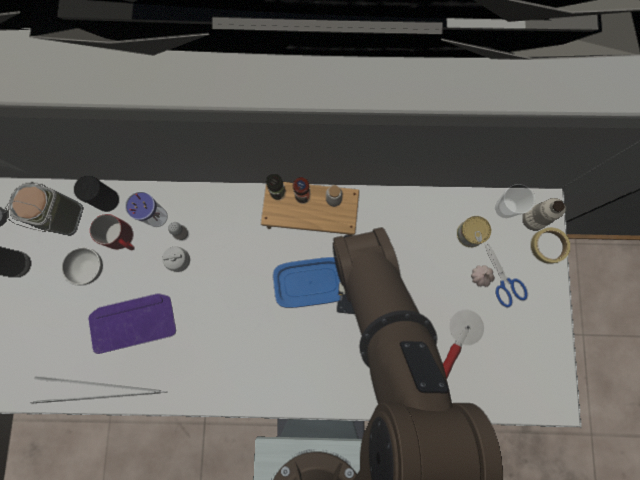

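The lid's left part shows at about (275–340, 260–305), now nearly square, with its right end hidden by the arm. I'll push about 2.6 cm more, then back off and measure.

Call:
{"op": "carry_out", "data": {
  "claw": [4,4,4,4,4,4,4,4,4,4,4],
  "delta_pos": [
    [0.9,0,0],
    [0.9,0,0],
    [0.5,0,0],
    [0.3,0,0],
    [0,0,0],
    [-2,0,0],
    [-3,0,0],
    [-3.5,0,-2],
    [-3.5,0,-4],
    [-3.5,0,-4],
    [0,0,0]
  ],
  "angular": [
    [0,0,0],
    [0,0,0],
    [0,0,0],
    [0,0,0],
    [0,0,0],
    [0,0,0],
    [0,0,0],
    [0,0,0],
    [0,0,0],
    [0,0,0],
    [0,0,0]
  ]
}}

```text
clock: 10.4
position: [0.5487, -0.215, 0.1288]
ee_rot: [2.311, 2.116, 0.003]
force: [0.6, -0.0, -0.5]
width: 0.436
gripper_force: 0.0
```

```bash
python3 - <<'E'
from fit import *
P=[arm.get_image("top"),arm.get_image("scene")];save(P[0],"t3.png")
for ps in ([P[0]],[P[1]],P): print(fit(masks("tub",ps),tubparts(0),[.54,.045,.0],[.01,.01,.08]))
E
python3 go.py .45 .05 .13 -4.7
```

```text
(array([0.54886277, 0.05214156, 0.13615317]), np.float64(246.6156862745098), [3110])
(array([0.54923522, 0.04662035, 0.20938663]), np.float64(468.26274509803915), [3624])
(array([0.54825624, 0.050335  , 0.18187925]), np.float64(756.8313725490195), [3110, 3624])
pos [ 0.5463 -0.2063  0.1228] yaw 85.52 tilt [-0.002   0.0012] F [ 0.3  0.6 -0.5] t 10.7
turn tool z 1.5747 | delta cm (after turn) [-11.7  -24.76  -0.68]
```

View pics/t3.png

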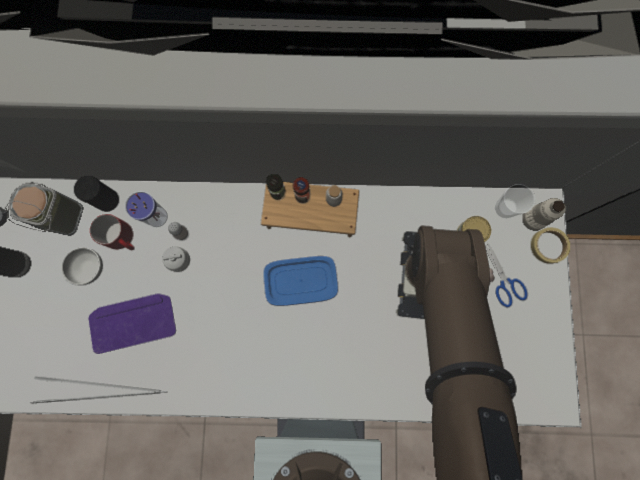

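```bash
cat >> fit.py <<'E'
LID=[rr(.0595,.0945,.053,.062)]
def bluemask(p,at=None):
    h=cv2.cvtColor(p["frame"],cv2.COLOR_RGB2HSV)
    m=cv2.inRange(h,(98,120,50),(115,255,255)); n,l,s,c=cv2.connectedComponentsWithStats(m)
    i=1+np.argmax(s[1:,4]); return (p,l==i,np.ones((480,640),bool),1)
def fitlid(P,q):
    for ps in [[p] for p in P]+[P]:
        r=fit([bluemask(p) for p in ps],LID,q,[.01,.01,.05]); print(np.round(r[0],4),round(r[1]),r[2])
    return r[0]
E
python3 - <<'E'
from fit import *
P=[arm.get_image("top"),arm.get_image("scene")]
fitlid(P,[.55,.048,.08])
m=cv2.findContours(bluemask(P[0])[1].astype(np.uint8),0,1)[0]
c=max(m,key=cv2.contourArea)[:,0]; print(cv2.minAreaRect(np.array([at(P[0],u,.062)[:2]*1000 for u in c.astype(float)]).astype(np.float32)))
E
```

```text
[0.5493 0.0527 0.1129] 428 [2929]
[0.5473 0.0518 0.179 ] 362 [2802]
[0.5484 0.0512 0.1234] 796 [2929, 2802]
((548.2368774414062, 51.674293518066406), (113.65766143798828, 183.11599731445312), 7.822977066040039)
```

Call:
{"op": "carry_out", "data": {
  "claw": [9.1,9.1,9.1,9.1,9.1,9.1,9.1,9.1,9.1,9.1,9.1,9.1,9.1,9.1,9.1,9.1,9.1,9.1,9.1],
  "delta_pos": [
    [0,0,0],
    [0,0,0],
    [0,0,0],
    [0,0,0],
    [0,0,0],
    [0,0,0],
    [0,0,0],
    [0,0,0],
    [0,0,0],
    [0,0,0],
    [0,0,0],
    [-1.74,-3.58,0],
    [-1.74,-3.58,0],
    [-1.74,-3.58,0],
    [-1.74,-3.58,0],
    [-1.74,-3.58,0],
    [-1.74,-3.58,0],
    [-1.74,-3.58,0],
    [0,0,0]
  ],
  "angular": [
    [0,0,0.1432],
    [0,0,0.1432],
    [0,0,0.1432],
    [0,0,0.1432],
    [0,0,0.1432],
    [0,0,0.1432],
    [0,0,0.1432],
    [0,0,0.1432],
    [0,0,0.1432],
    [0,0,0.1432],
    [0,0,0.1432],
    [0,0,0],
    [0,0,0],
    [0,0,0],
    [0,0,0],
    [0,0,0],
    [0,0,0],
    [0,0,0],
    [0,0,0]
  ]
}}

```text
clock: 12.7
position: [0.4444, 0.0576, 0.1237]
ee_rot: [-3.138, 0.119, 0.003]
force: [0.4, -0.5, -0.9]
width: 0.99
gripper_force: 0.0
```

```bash
python3 go.py .445 .0555 .03 -4.7
```

```text
pos [0.4444 0.0576 0.1237] yaw -4.35 tilt [-0.0015  0.0017] F [ 0.4 -0.5 -0.9] t 12.7
turn tool z 0.006 | delta cm (after turn) [0.09 0.22 9.37]
```

Call:
{"op": "carry_out", "data": {
  "claw": [9.1,9.1,9.1,9.1,9.1,9.1,9.1,9.1,9.1,9.1,9.1,9.1,9.1,9.1,9.1],
  "delta_pos": [
    [0,0.2,3.1],
    [0,0,3.1],
    [0,0,3.1],
    [0,0,0],
    [1,0,0],
    [1,0,0],
    [0.8,0,0],
    [0.8,0,0],
    [0.8,0,0],
    [0.8,0,0],
    [0.8,0,0],
    [0.8,0,0],
    [0.8,0,0],
    [0.4,0,0],
    [0,0,0]
  ],
  "angular": [
    [0,0,0.006],
    [0,0,0],
    [0,0,0],
    [0,0,0],
    [0,0,0],
    [0,0,0],
    [0,0,0],
    [0,0,0],
    [0,0,0],
    [0,0,0],
    [0,0,0],
    [0,0,0],
    [0,0,0],
    [0,0,0],
    [0,0,0]
  ]
}}

```text
clock: 14.2
position: [0.5271, 0.0426, 0.0309]
ee_rot: [-3.138, 0.143, -0.001]
force: [-0.1, -0.5, -0.1]
width: 0.988
gripper_force: 0.0
```

```bash
python3 - <<'E'
from fit import *
P=[arm.get_image("top"),arm.get_image("scene")]
img=np.vstack([np.hstack([cv2.resize(P[0]["frame"][160:330,200:400],(400,340),interpolation=2),cv2.resize(P[1]["frame"][180:350,200:400],(400,340),interpolation=2)])])
cv2.imwrite("pics/c4.png",img[:,:,::-1])
E
python3 go.py .55 .05 .03 -4.7
```

```text
pos [0.5264 0.0427 0.0309] yaw -5.21 tilt [ 0.0004 -0.    ] F [-0.4  0.1  0.8] t 14.3
turn tool z -0.0089 | delta cm (after turn) [ 2.3  -0.92  0.09]
```

View pics/c4.png

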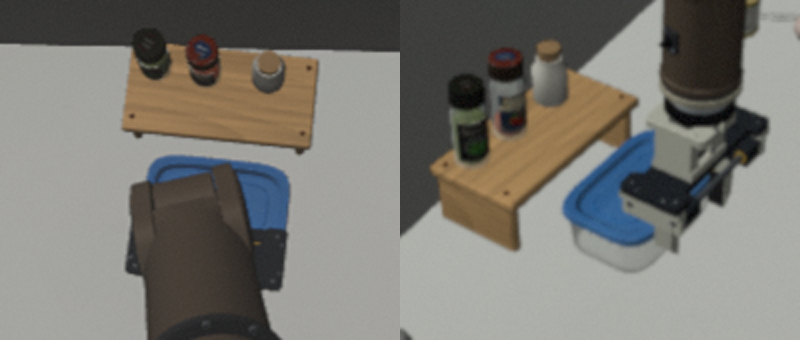

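The tub is now parallel to the riser, with its front edge just short of the opening. In the crop the lid spans columns 148–290 and the board 124–314. I'll measure the lateral offset from the part not hidden by the arm.

```bash
cat > vis.py <<'E'
from fit import *
def vm(p):
    h=cv2.cvtColor(p["frame"],cv2.COLOR_RGB2HSV); H,S,V=cv2.split(h)
    b=((H>95)&(H<120)&(S>100)&(V>30)).astype(np.uint8); n,l,s,c=cv2.connectedComponentsWithStats(b)
    # pick blobs near the workspace
    roi=np.zeros((480,640),bool); u,v=proj(p,[.62,.04,.06])[0].astype(int); roi[v-70:v+90,u-90:u+90]=1
    b=(b>0)&roi; arm_=(V<95)&~b
    arm_=cv2.dilate(arm_.astype(np.uint8),np.ones((5,5)))>0
    return p,b,roi&~arm_,1
if __name__=="__main__":
    P=[arm.get_image("top"),arm.get_image("scene")]
    q=[.59,.044,-.08]
    for ps in [[P[0]],P]:
        r=fit([vm(p) for p in ps],LID,q,[.01,.01,.05]); print(np.round(r[0],4),round(r[1]),r[2])
        d=r[0][:2]-[.740,.0323]; c,s=np.cos(-.081),np.sin(-.081)
        print("riser frame",np.round([c*d[0]+s*d[1],-s*d[0]+c*d[1],r[0][2]+.081],4))
    for p in P: 
        r=fit(masks("riser",[p],["dark_spice","red_spice","corked_jar","tub"]),RIS,[.74,.033,-.08],[.01,.01,.06]); print("riser",np.round(r[0],4),r[1])
E
python3 vis.py
```

```text
[ 0.5945  0.0374 -0.0853] 58 [1038]
riser frame [-0.1454 -0.0067 -0.0043]
[ 0.5918  0.0354 -0.0791] 624 [1038, 1387]
riser frame [-0.148  -0.0089  0.0019]
riser [ 0.7399  0.033  -0.0712] 396.38039215686274
riser [ 0.7371  0.0328 -0.0777] 162.6313725490196
```

Call:
{"op": "carry_out", "data": {
  "claw": [9.1,9.1,9.1,9.1,9.1,9.1,9.1],
  "delta_pos": [
    [0.5,0,0],
    [0.5,-0.1,0],
    [0.6,-0.13,0],
    [0.6,-0.13,0],
    [0.6,-0.13,0],
    [0.6,-0.13,0],
    [0,0,0]
  ],
  "angular": [
    [0,0,0],
    [0,0,-0.003],
    [0,0,-0.003],
    [0,0,-0.003],
    [0,0,-0.003],
    [0,0,0],
    [0,0,0]
  ]
}}

```text
clock: 15.6
position: [0.5619, 0.0463, 0.031]
ee_rot: [-3.139, 0.124, -0.002]
force: [0.2, 0.3, 0.1]
width: 0.991
gripper_force: 0.0
```

```bash
python3 go.py .55 .05 .03 -4.6; python3 vis.py
```

```text
pos [0.5619 0.0463 0.031 ] yaw -4.51 tilt [0.0013 0.0003] F [0.2 0.3 0.1] t 15.6
turn tool z 0.0016 | delta cm (after turn) [-1.21 -0.27  0.1 ]
[ 0.6231  0.0415 -0.0639] 5 [609]
riser frame [-0.1173 -0.0003  0.0171]
[ 0.6283  0.0402 -0.0717] 477 [609, 1254]
riser frame [-0.112  -0.0011  0.0093]
no riser
riser [ 0.74   0.033 -0.08 ] 0.0
riser [ 0.7421  0.0337 -0.0248] 248.41960784313727
```

Call:
{"op": "carry_out", "data": {
  "claw": [9.1,9.1,9.1,9.1,9.1,9.1,9.1,9.1,9.1,9.1],
  "delta_pos": [
    [0.6,0,0],
    [0.8,0,0],
    [0.8,0,0],
    [0.8,0,0],
    [0.8,0,0],
    [0.8,0,0],
    [0.8,0,0],
    [0.6,0,0],
    [0.4,0,0],
    [0,0,0]
  ],
  "angular": [
    [0,0,0],
    [0,0,0],
    [0,0,0],
    [0,0,0],
    [0,0,0],
    [0,0,0],
    [0,0,0],
    [0,0,0],
    [0,0,0],
    [0,0,0]
  ]
}}

```text
clock: 17.0
position: [0.6252, 0.0409, 0.031]
ee_rot: [-3.139, 0.124, -0.001]
force: [-0.3, 0.1, 0.3]
width: 0.992
gripper_force: 0.0
```

```bash
python3 go.py .65 .04 .03 -4.6;python3 - <<'E'
from fit import *
P=[arm.get_image("top"),arm.get_image("scene")]
img=np.hstack([cv2.resize(P[0]["frame"][160:330,200:400],(400,340),interpolation=2),cv2.resize(P[1]["frame"][180:350,200:400],(400,340),interpolation=2)])
cv2.imwrite("pics/c5.png",img[:,:,::-1])
E
```

```text
pos [0.6252 0.0409 0.031 ] yaw -4.52 tilt [0.0008 0.    ] F [-0.3  0.1  0.3] t 17.0
turn tool z 0.0014 | delta cm (after turn) [ 2.48 -0.11  0.1 ]
```

View pics/c5.png

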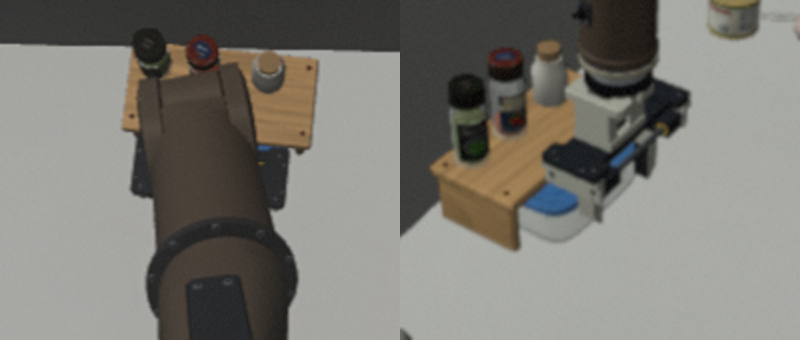

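The tub is sliding in squarely under the board, and the jars are undisturbed. I'll finish slowly, watching the force.

Call:
{"op": "carry_out", "data": {
  "claw": [9.1,9.1,9.1,9.1,9.1,9.1,9.1,9.1],
  "delta_pos": [
    [0.5,0,0],
    [0.6,0,0],
    [0.6,0,0],
    [0.5,0,0],
    [0.3,0,0],
    [0.3,0,0],
    [0.2,0,0],
    [0,0,0]
  ],
  "angular": [
    [0,0,0],
    [0,0,0],
    [0,0,0],
    [0,0,0],
    [0,0,0],
    [0,0,0],
    [0,0,0],
    [0,0,0]
  ]
}}

```text
clock: 17.9
position: [0.6546, 0.0386, 0.031]
ee_rot: [3.139, -0.124, 0.001]
force: [-0.2, -0.3, 0.3]
width: 0.988
gripper_force: 0.2
```

Call:
{"op": "carry_out", "data": {
  "claw": [9.1,9.1,9.1,9.1],
  "delta_pos": [
    [0.2,0,0],
    [0.2,0,0],
    [0,0,0],
    [0,0,0]
  ],
  "angular": [
    [0,0,0],
    [0,0,0],
    [0,0,0],
    [0,0,0]
  ]
}}

```text
clock: 18.3
position: [0.6569, 0.0385, 0.0307]
ee_rot: [3.139, -0.123, -0.004]
force: [-5.9, 0.4, 3.9]
width: 0.993
gripper_force: 3.0
```

Call:
{"op": "carry_out", "data": {
  "claw": [9.1,9.1,9.1,9.1],
  "delta_pos": [
    [0.1,0,0],
    [0.1,0,0],
    [0,0,0],
    [0,0,0]
  ],
  "angular": [
    [0,0,0],
    [0,0,0],
    [0,0,0],
    [0,0,0]
  ]
}}

```text
clock: 18.7
position: [0.657, 0.0385, 0.0306]
ee_rot: [3.139, -0.123, -0.01]
force: [-12.5, 1.1, 8.7]
width: 0.989
gripper_force: 6.2
```

Force rose to 12.5 N with no further travel, so the tub is against the rail. Now I'll back away.

Call:
{"op": "carry_out", "data": {
  "claw": [9.1,9.1,9.1,9.1,9.1,9.1,9.1,9.1,9.1,9.1,9.1,9.1,9.1,9.1,9.1],
  "delta_pos": [
    [-0.4,0,0],
    [-1,0,0],
    [-2.5,0,0],
    [-3.5,0,0],
    [-3.5,0,-1],
    [-3,0,-3.5],
    [-1,1,-4],
    [0,4,0],
    [0,4,0],
    [0,4,0],
    [0,4,0],
    [0,4,0],
    [0,4,0],
    [0,2,0],
    [0,0,0]
  ],
  "angular": [
    [0,0,0],
    [0,0,0],
    [0,0,0],
    [0,0,0],
    [0,0,0],
    [0,0,0],
    [0,0,0],
    [0,0,0],
    [0,0,0],
    [0,0,0],
    [0,0,0],
    [0,0,0],
    [0,0,0],
    [0,0,0],
    [0,0,0]
  ]
}}

```text
clock: 20.2
position: [0.4896, -0.2234, 0.1162]
ee_rot: [3.137, -0.133, 0.002]
force: [0.8, 0.8, -0.5]
width: 0.992
gripper_force: 0.0
```

Run:
```python
from fit import *
P=[arm.get_image("top"),arm.get_image("scene")]
d=P[0]["frame"].copy()
for q,col,pp in [([.740,.0323,-.08],(255,0,0),[[-.061,-.1235,.08],[-.061,.1235,.08],[.061,.1235,.08],[.061,-.1235,.08]]),([.740,.0323,-.08],(0,255,0),[[-.0725,-.0945,.06],[-.0725,.0945,.06]])]:
    c,s=np.cos(q[2]),np.sin(q[2]); X=np.array(pp)@np.array([[c,-s,0],[s,c,0],[0,0,1]]).T+[q[0],q[1],0]; print(np.round(proj(P[0],X),1).tolist())
img=np.hstack([cv2.resize(d[170:255,250:370],(400,283),interpolation=2),cv2.resize(P[1]["frame"][190:310,200:370],(400,283),interpolation=2)])
cv2.imwrite("pics/c6.png",img[:,:,::-1])
# front edge of the lid proud of board: blue pixels in the top view
h=cv2.cvtColor(P[0]["frame"],cv2.COLOR_RGB2HSV); b=(h[...,0]>95)&(h[...,0]<120)&(h[...,1]>80)
b[:,:250]=0;b[:,370:]=0;b[:215]=0;b[260:]=0
ys,xs=np.nonzero(b); print(len(xs),xs.min(),xs.max())
for a in range(xs.min(),xs.max()+1,6):
    yy=ys[xs==a]
    if len(yy): print(a,yy.min(),yy.max(),np.round(at(P[0],[a,yy.max()+.5],.058)[:2],4))
```

```text
[[354.8, 233.8], [259.7, 224.3], [265.5, 179.3], [359.0, 188.4]]
[[342.9, 238.5], [271.1, 231.3]]
270 276 339
276 227 227 [0.6863 0.1201]
282 228 231 [0.6759 0.1039]
288 228 232 [0.6736 0.0881]
294 229 233 [0.6712 0.0722]
300 230 233 [0.6716 0.0565]
306 230 234 [0.6692 0.0406]
312 231 235 [0.6669 0.0248]
318 231 235 [0.6672 0.0091]
324 232 236 [ 0.6649 -0.0067]
330 233 236 [ 0.6652 -0.0224]
336 233 235 [ 0.6682 -0.0381]
```

View pics/c6.png

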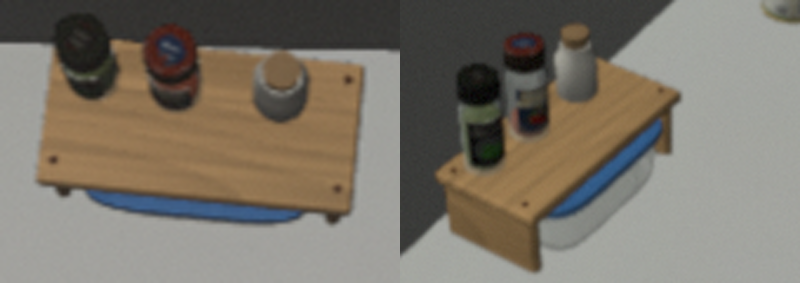

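The lid edge shows as an even, parallel strip in front of the board (slope about −0.076 rad against the riser's −0.08). It is centred in the opening, and the jars are still standing.

```bash
python3 -c "
from cell import arm
print(arm.sign_off())"
```

```text
the job is handed in; nothing more can be done
None
```

The job is handed in: the tub's lid is pressed fully down, and the tub sits square against the rail under the riser, with the jars and everything else left standing; it took about 20 s of the 72 s allowed.

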